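# Make up the furnace kit and the water kit on the lab bench

### The arm

A 7-joint arm with a two-finger parallel gripper is mounted at the origin on the work surface. World frame = base frame: x ahead of the robot, y to its left, z up, the work surface at z = 0. Lengths are in m, angles in degrees, forces in N, time in s.
With the tool pointing down it reaches from about 0.425 to 0.875 m from the base axis. Payload 4.7 kg.
Tool frame: the origin (TCP) lies between the finger pads; the fingertips stand env.tip_reach ahead of it and the grasp point (between the pads) lies 2 mm behind it (env.tip_reach is the distance from the TCP to the fingertips, in m); z points along the fingers, y is the line along which they close (so a half turn about z gives the same grasp; the last joint's range is limited). The gripper opens to 87 mm and grips with 3 to 60 N. Pads are 19 mm wide; open, the fingers measure 117 mm over their backs; the gripper's body (75 mm by 190 mm) begins 51 mm behind the grasp point.
Start: joints at [-67.088, 18.392, -4.016, 83.108, 1.295, 78.541, -3.26], TCP at [0.245, 0.602, 0.24] pointing down, gripper open.
Joint ranges: [-163.93, 163.93], [-17.29, 119.83], [-79.2, 71.16], [3.27, 140.29], [-89.18, 269.18], [5.43, 117.66], [-154.24, 154.24]. Speed limits (degrees/s): [147.25, 147.25, 180, 180, 180, 180, 180].

### API

Orientations are given as [roll, pitch, yaw] about the fixed x, y, z axes, in that order (R = Rz(yaw) Ry(pitch) Rx(roll)).
In Python, from cell import env, read_camera gives the robot as it stands. The module is installed in compiled form; this text tells all that it offers.
- The arm moves only by the shell command python3 -m handwheel 'ROWS' [FORCE]. ROWS is rows parted by semicolons, their numbers by spaces, 1 to 8 of them, each of 5 numbers: dx, dy, dz in m, then a turn about the tool's z in degrees, then the finger opening in m; each row is the pose to reach, as a shift and turn from the pose commanded when the command began, along the tool's axes at that moment; what a row does not reach only later rows make up. A row lasts 1/12 s, in which the tool goes at most 0.0417 m and 7.16 degrees, less where a joint would pass 70% of its speed; a pose out of reach is approached as far as the arm can. The fingers move at their own pace and stop on an object; FORCE is the grip in N (left out, the last holds). Time passes only in rows, so rows that do not move let the fingers close. It prints the time, the measured TCP pose, the force, the opening and the grip force at its end.
- env.get_obs(): the state, without advancing time (a new reading comes with each control period).
- read_camera(name): name is "scene" or "top" or "wrist"; returns a dict with "color" (480x640x3 uint8, blue, green, red), "fx", "fy", "cx", "cy" (pixels), "dist" ([k1, k2, p1, p2, k3] as OpenCV has them; the pictures are not rectified), "world_from_camera" (4x4, takes a point from camera to world coordinates). Camera axes: x right, y down, z forward; pixel columns grow to the right and rows downward; lengths in m; the calibration is good to about 2 mm. A picture is of the moment at which its call begins. There is no depth.
- env.sign_off(): hands the job in; it is judged then, once.
The state is a dict: "time_s": time; "qpos": joint angles; "joint_velocities": joint speeds; "effort": joint torques, N m; "tool_pos": TCP position; "tool_rot": TCP orientation; "force": force on the tool from outside, world axes, zero at the start; "wrist_torque": the same for the moment, N m; "grip_width": finger opening in m; "grasp_force": force on a finger pad.
Only numpy, scipy, OpenCV 4.12 (cv2) and the standard library are available. Lean on these libraries where they do the work, as an engineer would, in place of code of your own. Each camera call takes 0.05 s, during which the arm holds its last target. There are 200 camera calls.

### The job

Make up two kits from the stock in the middle of the bench. The furnace kit goes in the grey tray with three pockets: the crucible in the large end pocket, the steel weight in the middle pocket and the short vial in the small end pocket; the water kit goes in the grey tray with two pockets: the jar in the large pocket and the tall vial in the small one. Stand everything upright on its pocket's floor and leave the beaker where it stands.

Things in the scene. Friction and masses are not known exactly. Their poses are not given: they have to be found in the camera images.
- crucible: white porcelain crucible with its lid on (lid fixed, moves as one): foot 32 mm diameter widening to 39 mm at 38 mm height, lid rim 42 mm diameter from 38 to 42 mm, small knob 10 mm diameter up to 50 mm; 80 g. Origin at the centre of its underside, z up.
- weight: dark steel check weight: cylinder 28 mm diameter up to 38 mm height, then a neck and a knob 20 mm diameter, 55 mm tall in all; 200 g. Origin at the centre of its underside, z up.
- short_vial: short amber glass vial with white cap: 24 mm diameter, 48 mm tall in all, cap 20 mm diameter and 10 mm high; 30 g. Origin at the centre of its underside, z up.
- tall_vial: tall amber glass vial with white cap: 28 mm diameter, 75 mm tall in all, cap 24 mm diameter and 12 mm high; 60 g. Origin at the centre of its underside, z up.
- jar: wide amber glass jar with dark steel lid: 48 mm diameter, 60 mm tall in all, lid 44 mm diameter and 14 mm high; 150 g. Origin at the centre of its underside, z up.
- tray3: grey plastic tray with three pockets in a row, 184 mm by 80 mm. Pockets along tray x in mm: small end -88 to -40 (centre -64), middle -36 to 12 (centre -12), large end 16 to 88 (centre 52). All 72 wide in y; walls 4, floor 4 thick, rim 16 above bench. Origin: centre of underside, x along the row, z up. Fixed; place and yaw vary.
- tray2: grey plastic tray with two pockets in a row, 132 mm by 80 mm. Pockets along tray x in mm: small -62 to -14 (centre -38), large -10 to 62 (centre 26). All 72 wide in y; walls 4, floor 4 thick, rim 16 above bench. Origin: centre of underside, x along the row, z up. Fixed; place and yaw vary.
- beaker: empty clear glass beaker, loose, a bystander that stands among the stock: 48 mm diameter at the rim, 60 mm tall. Origin at the centre of its underside, z up.
Things that resemble listed ones, but are neither listed nor needed, are in the scene too. What is shaped like the tall_vial but blue or purple is not meant.

How it is judged:
By the outcome, as a careful person would: the job done as asked, in the order asked, and still so for the second after the job is handed in, with the robot touching nothing.
It also fails if it takes over 141 s, if anything falls off the work surface, if the arm or the gripper's body presses on something with over 40 N, if the wrist force passes 120 N, or if a joint passes its speed limit or range.

## Working session

There is one attempt and no reset: what is moved stays moved. The work goes in short steps, Python scripts to look and compute and a shell command to move; the robot and the scene stay as the last step left them, time stands still between calls to the robot, and variables do not carry over. Pictures are saved under pics/ and viewed, at most 14 in all, crops included, and the job is handed in when it is done.

```bash
mkdir -p pics; ls
python3 - <<'E'
from cell import env, read_camera
import cv2, numpy as np
for n in ("scene","top","wrist"):
    c=read_camera(n); cv2.imwrite(f"pics/{n}0.png",c["color"])
    print(n,c["fx"],c["fy"],c["cx"],c["cy"],c["dist"]); print(np.round(c["world_from_camera"],4).tolist())
o=env.get_obs(); print(o, env.tip_reach)
E
```

```text
pics
scene 460.9607649666359 460.9607649666359 313.4678499713247 239.63339406801774 [-0.00524246  0.          0.          0.          0.        ]
[[0.8386, 0.2796, -0.4674, 0.8673], [0.5446, -0.4483, 0.7088, -0.5215], [-0.0113, -0.849, -0.5283, 0.4343], [0.0, 0.0, 0.0, 1.0]]
top 446.2213712381062 446.2213712381062 312.7092350770679 241.6746691706952 [-0.07817228  0.          0.          0.          0.        ]
[[0.0063, -0.9869, 0.1613, 0.4194], [-0.9995, -0.0014, 0.0306, -0.0012], [-0.0299, -0.1614, -0.9864, 0.7435], [0.0, 0.0, 0.0, 1.0]]
wrist 339.0843913855697 339.0843913855697 318.7301320766514 243.17017887806892 [0.02070487 0.         0.         0.         0.        ]
[[0.3763, 0.8956, 0.2374, 0.1789], [0.9265, -0.3631, -0.0988, 0.6287], [-0.0023, 0.2571, -0.9664, 0.3841], [0.0, 0.0, 0.0, 1.0]]
{'time_s': 0.15, 'qpos': array([-67.08839829,  18.4297375 ,  -4.01599966,  83.159402  ,
         1.29731251,  78.54077375,  -3.26079994]), 'joint_velocities': array([-0.01288324, -0.10496374,  0.00533204, -0.36047494, -0.07855838,
       -0.01063453, -0.02492695]), 'effort': array([ 2.15365066e-05, -4.91796684e+01, -4.04546522e-01, -3.12873888e+01,
       -6.39590831e-02,  4.06065071e-02,  1.33566132e-04]), 'tool_pos': array([0.24448655, 0.60183953, 0.23870303]), 'tool_rot': array([-1.79915435e+02,  7.19834078e-03,  1.57897915e+02]), 'force': array([-0.32470889, -0.58888635,  0.21301896]), 'wrist_torque': array([ 0.07123266, -0.01677595,  0.02412753]), 'grasp_force': 0.0, 'grip_width': 0.08659458721115781} 0.017
```

View pics/top0.png

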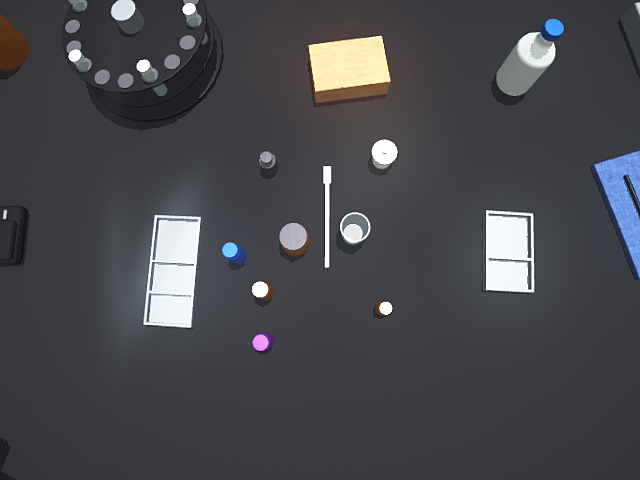

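View pics/scene0.png

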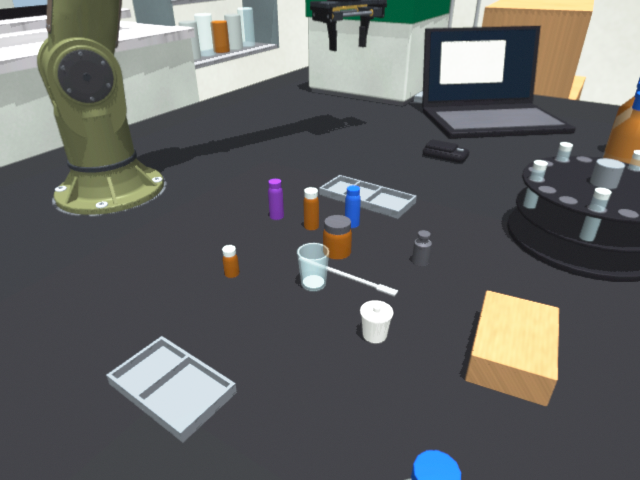

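The top view (up = +x, left = +y) shows tray3 at about (172,272) with its large pocket up, and tray2 at (509,252) with its large pocket up. The stock:
- weight (267,160)
- crucible (384,154)
- jar (293,238)
- beaker (354,229)
- tall vial (262,290)
- short vial (384,309)
- blue decoy (232,252) and purple decoy (262,342)
- a flat spatula at column 327

The scene view confirms this. I'll make enlarged crops to pick pixels precisely.

Run:
```python
import cv2, numpy as np
t=cv2.imread("pics/top0.png"); s=cv2.imread("pics/scene0.png")
a=cv2.resize(t[140:360,225:405],None,fx=2.7,fy=2.7,interpolation=cv2.INTER_CUBIC)
b=cv2.resize(s[170:350,210:450],None,fx=3.3,fy=3.3,interpolation=cv2.INTER_CUBIC)
cv2.imwrite("pics/topc.png",a); cv2.imwrite("pics/scenec.png",b); print(a.shape,b.shape)
# trays in top view by brightness
g=cv2.cvtColor(t,cv2.COLOR_BGR2GRAY)
for x0,x1,y0,y1 in ((130,215,200,340),(470,550,195,305)):
    m=(g[y0:y1,x0:x1]>110).astype(np.uint8)
    c=max(cv2.findContours(m,cv2.RETR_EXTERNAL,cv2.CHAIN_APPROX_NONE)[0],key=cv2.contourArea)
    p=cv2.approxPolyDP(cv2.convexHull(c),5,True)[:,0]+[x0,y0]; print(p.tolist())
```

```text
(594, 486, 3) (594, 792, 3)
[[200, 217], [191, 326], [143, 324], [154, 215]]
[[486, 210], [532, 213], [533, 292], [486, 289]]
```

View pics/topc.png

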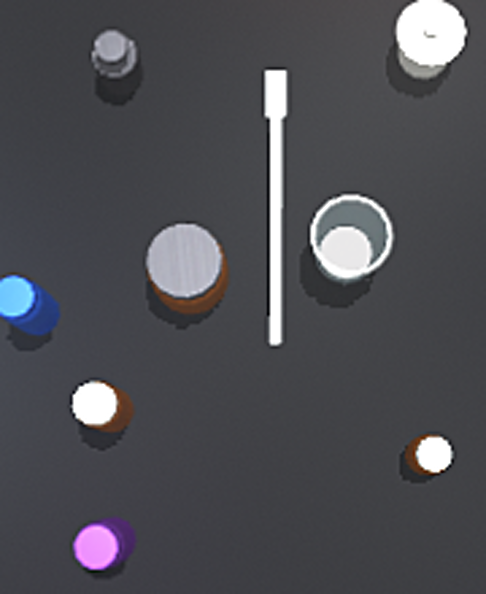

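View pics/scenec.png

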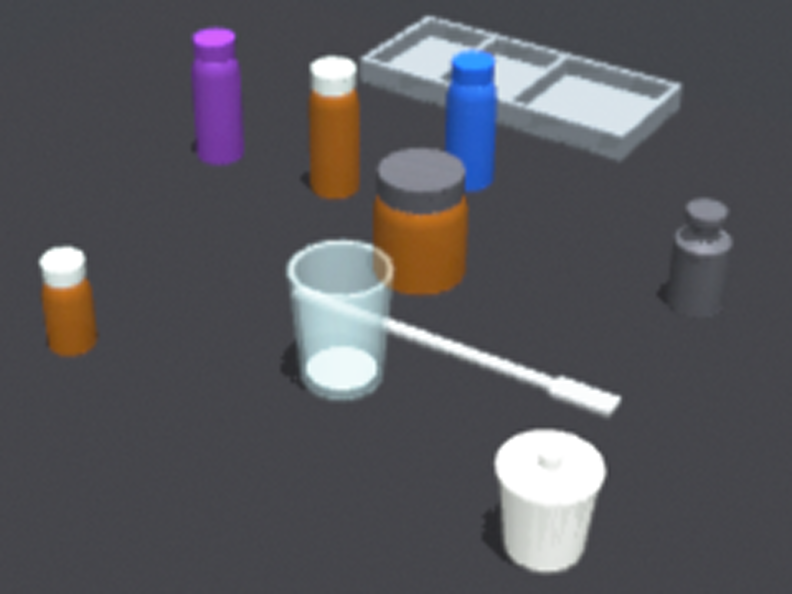

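Both crops show every top clearly. Scene-crop tops: weight (707,210), crucible (550,457), jar (422,171), tall vial (333,70), short vial (63,260). Tray3's rim corners are also visible. Triangulating now.

```bash
cat > h.py <<'E'
from cell import env, read_camera
import cv2, numpy as np
def ray(c,p):
    K=np.array([[c["fx"],0,c["cx"]],[0,c["fy"],c["cy"]],[0,0,1]])
    u=cv2.undistortPoints(np.array([[p]],float),K,np.array(c["dist"],float))[0,0]
    T=np.array(c["world_from_camera"]); d=T[:3,:3]@[u[0],u[1],1]
    return T[:3,3],d/np.linalg.norm(d)
def tri(rs):
    P=[np.eye(3)-np.outer(d,d) for o,d in rs]
    x=np.linalg.solve(sum(P),sum(p@o for p,(o,d) in zip(P,rs)))
    return x,[round(1e3*np.linalg.norm(p@(x-o)),1) for p,(o,d) in zip(P,rs)]
def plane(r,z): return r[0]+r[1]*(z-r[0][2])/r[1][2]
def go(x,y,z,yaw):
    "shift and turn in tool axes from the pose now to the TCP pose wanted"
    o=env.get_obs(); w=np.radians(o["tool_rot"][2]); d=np.array([x,y,z])-o["tool_pos"]
    dx=np.cos(w)*d[0]+np.sin(w)*d[1]; dy=np.sin(w)*d[0]-np.cos(w)*d[1]
    t=-((yaw-o["tool_rot"][2]+180)%360-180)  # tool z points down
    print("t",round(o["time_s"],2),"go dx %.4f dy %.4f dz %.4f turn %.1f"%(dx,dy,-d[2],t))
E
python3 - <<'E'
from h import *
T=read_camera("top"); S=read_camera("scene")
tc=lambda p:(p[0]/2.7+224.7,p[1]/2.7+139.7); sc=lambda p:(p[0]/3.3+209.65,p[1]/3.3+169.65)
for n,a,b in [("weight",(112,47),(707,210)),("crucible",(430,35),(550,457)),("jar",(185,261),(422,171)),("beaker",(351,237),(340,271)),("tall",(95,403),(333,70)),("short",(434,454),(63,260)),("blue",(17,297),(474,63)),("purple",(96,547),(214,40)),("spatula",(276,72),(618,405))]:
    x,e=tri([ray(T,tc(a)),ray(S,sc(b))]); print(n,x.round(4),e,"R %.3f"%np.hypot(*x[:2]))
t3=[(154,215),(200,217),(191,326),(143,324)]; s3=[sc(p) for p in((680,88),(622,137),(362,62),(430,18))]
t2=[(486,210),(533,212.5),(534,292.5),(486,290)]; s2=[(233,383),(182,425),(110,379),(163,341)]
L={3:(.092,(-.064,-.012,.052)),2:(.066,(-.038,.026))}
for k,t,s in((3,t3,s3),(2,t2,s2)):
    X=[]
    for a,b in zip(t,s):
        x,e=tri([ray(T,a),ray(S,b)]); X.append(x); print(k,x.round(4),e)
    Q=np.array([plane(ray(T,a),.016) for a in t]); print(np.array(X).mean(0).round(4),"plane",Q.round(4).tolist())
    c=Q.mean(0); v=(Q[0]+Q[1]-Q[2]-Q[3])/2; w=(Q[0]+Q[3]-Q[1]-Q[2])/2; print("len",np.linalg.norm(v),"wid",np.linalg.norm(w),"yaw",np.degrees(np.arctan2(v[1],v[0])))
    for p in L[k][1]:
        g=c+p*v/np.linalg.norm(v); print(" pocket",p,g.round(4),"R %.3f"%np.hypot(*g[:2]))
E
```

```text
weight [0.6704 0.0963 0.0553] [np.float64(0.7), np.float64(0.7)] R 0.677
crucible [ 0.6821 -0.0957  0.0444] [np.float64(0.1), np.float64(0.1)] R 0.689
jar [0.539  0.05   0.0597] [np.float64(0.7), np.float64(0.7)] R 0.541
beaker [ 0.5531 -0.046   0.0588] [np.float64(0.9), np.float64(0.9)] R 0.555
tall [0.4557 0.0977 0.0744] [np.float64(1.3), np.float64(1.3)] R 0.466
short [ 0.4291 -0.0932  0.0479] [np.float64(1.1), np.float64(1.1)] R 0.439
blue [0.5158 0.1441 0.0746] [np.float64(0.4), np.float64(0.4)] R 0.536
purple [0.3769 0.0954 0.0739] [np.float64(1.3), np.float64(1.3)] R 0.389
spatula [ 0.6726 -0.0021  0.0033] [np.float64(0.1), np.float64(0.1)] R 0.673
3 [0.5824 0.2915 0.0151] [np.float64(2.1), np.float64(2.1)]
3 [0.579  0.2112 0.0166] [np.float64(1.3), np.float64(1.3)]
3 [0.3976 0.2182 0.0156] [np.float64(1.4), np.float64(1.4)]
3 [0.3998 0.2994 0.0156] [np.float64(1.1), np.float64(1.1)]
[0.4897 0.2551 0.0157] plane [[0.5841, 0.2925, 0.016], [0.5803, 0.2122, 0.016], [0.3988, 0.219, 0.016], [0.4007, 0.2999, 0.016]]
len 0.18262149970068772 wid 0.0806649484383598 yaw -2.2350739518153135
 pocket -0.064 [0.427  0.2584 0.016 ] R 0.499
 pocket -0.012 [0.479  0.2563 0.016 ] R 0.543
 pocket 0.052 [0.5429 0.2539 0.016 ] R 0.599
2 [ 0.5907 -0.2697  0.0168] [np.float64(2.2), np.float64(2.2)]
2 [ 0.5864 -0.3449  0.0242] [np.float64(0.4), np.float64(0.4)]
2 [ 0.4561 -0.3418  0.0102] [np.float64(1.7), np.float64(1.7)]
2 [ 0.4599 -0.2632  0.0087] [np.float64(0.6), np.float64(0.6)]
[ 0.5233 -0.3049  0.015 ] plane [[0.5925, -0.2685, 0.016], [0.5885, -0.3485, 0.016], [0.4548, -0.3406, 0.016], [0.4591, -0.2611, 0.016]]
len 0.1337571970201799 wid 0.07988733184694734 yaw -3.280363977499453
 pocket -0.038 [ 0.4858 -0.3025  0.016 ] R 0.572
 pocket 0.026 [ 0.5497 -0.3061  0.016 ] R 0.629
```

All heights agree with the text to about 1 mm. The exception is the crucible knob, where the pick was vague. The trays are 183×81 mm at -2.2° and 134×80 mm at -3.3°, and everything is within reach. Moving toward the crucible now.

```bash
python3 -c "
from h import *
go(.682,-.096,.15,178)"
```

```text
t 0.25 go dx -0.6679 dy -0.4821 dz 0.0891 turn -20.1
```

```bash
R='-0.668 -0.482 0 -20 0.07'; python3 -m handwheel '-0.032 -0.024 0 -5 0.07; -0.064 -0.047 0 -10 0.07; -0.096 -0.07 0 -15 0.07; -0.128 -0.094 0 -20 0.07; -0.16 -0.117 0 -20 0.07; -0.192 -0.14 0 -20 0.07; -0.224 -0.163 0 -20 0.07; -0.256 -0.186 0 -20 0.07'; python3 -c "
from h import *
go(.682,-.096,.15,178)"
```

```text
time_s: 0.92
tool_pos: [0.4125, 0.3317, 0.2398]
tool_rot: [180.0, 0.0, 177.9]
force: [1.4, 0.3, -0.1]
grip_width: 0.0698
grasp_force: 0.0
t 0.92 go dx -0.2850 dy -0.4176 dz 0.0898 turn -0.1
```

```bash
python3 -m handwheel '-0.285 -0.418 0 0 0.07; -0.285 -0.418 0 0 0.07; -0.285 -0.418 0 0 0.07; -0.285 -0.418 0 0 0.07; -0.285 -0.418 0 0 0.07; -0.285 -0.418 0 0 0.07; -0.285 -0.418 0 0 0.07; -0.285 -0.418 0.09 0 0.07'; python3 -c "
from h import *
go(.682,-.096,.15,178)"
```

```text
time_s: 1.58
tool_pos: [0.5905, 0.0519, 0.2267]
tool_rot: [179.9, 0.4, 177.9]
force: [0.8, 1.8, 0.9]
grip_width: 0.0699
grasp_force: 0.0
t 1.58 go dx -0.0970 dy -0.1443 dz 0.0767 turn -0.1
```

```bash
python3 -m handwheel '-0.097 -0.144 0.077 0 0.07; -0.097 -0.144 0.077 0 0.07; -0.097 -0.144 0.077 0 0.07; -0.097 -0.144 0.077 0 0.07; -0.097 -0.144 0.077 0 0.07; -0.097 -0.144 0.077 0 0.07; -0.097 -0.144 0.077 0 0.07'
python3 - <<'E'
from h import *
go(.682,-.096,.15,178)
c=read_camera("wrist"); cv2.imwrite("pics/w1.png",c["color"])
T=np.linalg.inv(c["world_from_camera"]); K=np.array([[c["fx"],0,c["cx"]],[0,c["fy"],c["cy"]],[0,0,1]])
for z in (.05,.04,0): print(z,cv2.projectPoints(np.array([[.682,-.096,z]]),cv2.Rodrigues(T[:3,:3])[0],T[:3,3],K,np.array(c["dist"],float))[0].ravel().round(1))
E
```

```text
time_s: 2.17
tool_pos: [0.6787, -0.0949, 0.145]
tool_rot: [-180.0, -0.1, 177.7]
force: [-0.8, 0.6, 0.8]
grip_width: 0.0699
grasp_force: 0.0
t 2.17 go dx -0.0034 dy -0.0010 dz -0.0050 turn -0.3
0.05 [317.3 256.8]
0.04 [317.4 253. ]
0 [317.6 240.2]
```

View pics/w1.png

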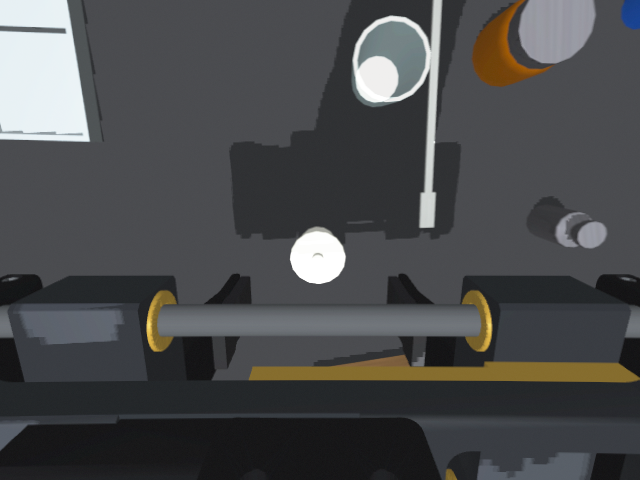

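The wrist view shows the crucible knob at (318,257), against a predicted (317,257). The estimate is good, so I'll descend and grip the lid rim (z≈40 mm).

```bash
python3 -m handwheel '-0.003 0 0.03 0 0.065; -0.003 0 0.06 0 0.065; -0.003 0 0.085 0 0.065; -0.003 0 0.1 0 0.065; -0.003 0 0.107 0 0.065; -0.003 0 0.107 0 0.065' 20; python3 -c "
from h import *
go(.682,-.096,.038,178)"
```

```text
time_s: 2.72
tool_pos: [0.6816, -0.0917, 0.0386]
tool_rot: [180.0, -0.1, 178.0]
force: [-0.6, 0.7, 0.7]
grip_width: 0.0647
grasp_force: 0.0
t 2.72 go dx -0.0006 dy -0.0043 dz 0.0006 turn -0.0
```

```bash
python3 -m handwheel '0 -0.004 0.001 0 0.065; 0 -0.004 0.001 0 0.065; 0 -0.004 0.001 0 0.03; 0 -0.004 0.001 0 0.03; 0 -0.004 0.001 0 0.03; 0 -0.004 0.001 0 0.03; 0 -0.004 0.001 0 0.03; 0 -0.004 0.001 0 0.03'
```

```text
time_s: 3.38
tool_pos: [0.6824, -0.0972, 0.0387]
tool_rot: [180.0, 0.0, 177.9]
force: [0.1, 0.9, 1.1]
grip_width: 0.0407
grasp_force: 20.0
```

```bash
python3 -m handwheel '0 0 -0.03 0 0.03; 0 0 -0.07 0 0.03; 0 0 -0.11 0 0.03; 0 0 -0.12 0 0.03; 0 0 -0.12 0 0.03'; python3 -c "
from h import *
go(.543,.254,.158,178)"
```

```text
time_s: 3.8
tool_pos: [0.6847, -0.098, 0.1633]
tool_rot: [-180.0, 0.5, 177.9]
force: [-0.1, -0.8, -1.4]
grip_width: 0.0407
grasp_force: 20.0
t 3.8 go dx 0.1546 dy 0.3466 dz 0.0053 turn -0.1
```

```bash
python3 -m handwheel '0.014 0.032 0 0 0.03; 0.03 0.068 0 0 0.03; 0.046 0.104 0 0 0.03; 0.062 0.14 0 0 0.03; 0.078 0.176 0 0 0.03; 0.094 0.212 0 0 0.03; 0.11 0.247 0 0 0.03; 0.125 0.28 0 0 0.03'; python3 -m handwheel '0.015 0.034 0 0 0.03; 0.025 0.056 0 0 0.03; 0.03 0.066 0 0 0.03; 0.03 0.066 0 0 0.03; 0.03 0.066 0 0 0.03';  python3 -c "
from h import *
go(.543,.254,.045,178)"
```

```text
time_s: 4.47
tool_pos: [0.5649, 0.189, 0.1561]
tool_rot: [-179.9, -0.2, 178.0]
force: [0.2, -0.1, -1.1]
grip_width: 0.0407
grasp_force: 20.0
time_s: 4.88
tool_pos: [0.5397, 0.2528, 0.1571]
tool_rot: [-179.9, -0.1, 177.9]
force: [0.8, -0.4, -1.1]
grip_width: 0.0402
grasp_force: 20.0
t 4.88 go dx -0.0033 dy 0.0013 dz 0.1121 turn -0.1
```

```bash
python3 -m handwheel '-0.003 0.001 0.03 0 0.03; -0.003 0.001 0.065 0 0.03; -0.003 0.001 0.09 0 0.03; -0.003 0.001 0.105 0 0.03; -0.003 0.001 0.11 0 0.03; -0.003 0.001 0.111 0 0.03; -0.003 0.001 0.111 0 0.03';  python3 -c "
from h import *
go(.543,.254,.043,178)"
```

```text
time_s: 5.47
tool_pos: [0.5442, 0.2533, 0.0479]
tool_rot: [-180.0, 0.1, 177.8]
force: [-0.6, -0.6, -1.1]
grip_width: 0.0403
grasp_force: 20.0
t 5.47 go dx 0.0012 dy 0.0006 dz 0.0049 turn -0.2
```

```bash
python3 -m handwheel '0 0 0.002 0 0.03; 0 0 0.004 0 0.03; 0 0 0.005 0 0.03; 0 0 0.005 0 0.03; 0 0 0.005 0 0.03';  python3 -c "
from h import *
go(.543,.254,.043,178)"
```

```text
time_s: 5.88
tool_pos: [0.5431, 0.2552, 0.0428]
tool_rot: [180.0, 0.0, 177.9]
force: [0.1, 0.3, -0.4]
grip_width: 0.0407
grasp_force: 20.0
t 5.88 go dx 0.0000 dy -0.0012 dz -0.0002 turn -0.1
```

```bash
python3 -m handwheel '0 0 0.0005 0 0.044; 0 0 0.0005 0 0.052; 0 0 0.0005 0 0.062; 0 0 0.0005 0 0.07; 0 0 -0.03 0 0.07; 0 0 -0.07 0 0.07; 0 0 -0.105 0 0.07; 0 0 -0.11 0 0.07'; python3 -c "
from h import *
go(.6704,.0963,.12,178)"
```

```text
time_s: 6.55
tool_pos: [0.5466, 0.2565, 0.1597]
tool_rot: [179.6, 0.6, 177.9]
force: [1.1, -0.3, 0.2]
grip_width: 0.0696
grasp_force: 0.0
t 6.55 go dx -0.1296 dy -0.1556 dz 0.0397 turn -0.1
```

```bash
python3 -m handwheel '-0.026 -0.031 0 0 0.055; -0.052 -0.062 0 0 0.055; -0.078 -0.093 0 0 0.055; -0.104 -0.125 0.01 0 0.055; -0.122 -0.147 0.03 0 0.055; -0.13 -0.156 0.04 0 0.055; -0.13 -0.156 0.04 0 0.055; -0.13 -0.156 0.04 0 0.055'
python3 - <<'E'
from h import *
go(.6704,.0963,.033,178)
c=read_camera("wrist")
T=np.linalg.inv(c["world_from_camera"]); K=np.array([[c["fx"],0,c["cx"]],[0,c["fy"],c["cy"]],[0,0,1]])
print(cv2.projectPoints(np.array([[.6704,.0963,.055]]),cv2.Rodrigues(T[:3,:3])[0],T[:3,3],K,np.array(c["dist"],float))[0].ravel().round(1))
t=read_camera("top")["color"]
cv2.imwrite("pics/w2.png",np.hstack([c["color"][150:400,150:500],cv2.resize(t[200:340,130:300],None,fx=2.5,fy=2.5)[:250]]))
E
```

```text
time_s: 7.22
tool_pos: [0.6663, 0.0947, 0.1114]
tool_rot: [180.0, -0.1, 177.9]
force: [-0.2, -0.4, 0.3]
grip_width: 0.0549
grasp_force: 0.0
t 7.22 go dx -0.0040 dy 0.0018 dz 0.0784 turn -0.1
[321.2 275.7]
```

View pics/w2.png

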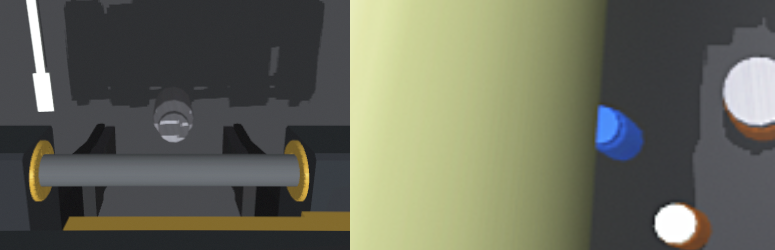

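The weight's knob sits at (323,274) against a predicted (321,276), so it's about 1 mm out in y. Descending. The arm still hides the tray in the top view.

```bash
python3 -m handwheel '-0.004 0.002 0.03 0 0.055; -0.004 0.002 0.055 0 0.055; -0.004 0.002 0.07 0 0.055; -0.004 0.002 0.077 0 0.055; -0.004 0.002 0.078 0 0.055; -0.004 0.002 0.078 0 0.055' 30; python3 -c "
from h import *
go(.6704,.0972,.033,178)"
```

```text
time_s: 7.82
tool_pos: [0.6715, 0.097, 0.0353]
tool_rot: [180.0, 0.1, 178.0]
force: [0.0, -0.4, 0.3]
grip_width: 0.0552
grasp_force: 0.0
t 7.82 go dx 0.0011 dy 0.0001 dz 0.0023 turn -0.0
```

```bash
python3 -m handwheel '0 0 0.001 0 0.045; 0 0 0.002 0 0.02; 0 0 0.002 0 0.02; 0 0 0.002 0 0.02; 0 0 0.002 0 0.02; 0 0 0.002 0 0.02; 0 0 0.002 0 0.02; 0 0 0.002 0 0.02'; python3 -m handwheel '0 0 0 0 0.02; 0 0 -0.03 0 0.02; 0 0 -0.06 0 0.02; 0 0 -0.09 0 0.02; 0 0 -0.12 0 0.02; 0 0 -0.12 0 0.02;  0 0 -0.12 0 0.02'; python3 -c "
from h import *
go(.479,.256,.15,178)"
```

```text
time_s: 8.48
tool_pos: [0.6716, 0.0963, 0.033]
tool_rot: [180.0, 0.0, 177.9]
force: [-0.4, 0.4, 2.5]
grip_width: 0.0271
grasp_force: 30.0
time_s: 9.07
tool_pos: [0.6722, 0.096, 0.154]
tool_rot: [180.0, 0.2, 177.9]
force: [-0.2, -0.4, -3.5]
grip_width: 0.0272
grasp_force: 30.0
t 9.07 go dx 0.1990 dy 0.1527 dz 0.0040 turn -0.1
```

```bash
python3 -m handwheel '0.028 0.022 0 0 0.02; 0.058 0.045 0 0 0.02; 0.088 0.068 0 0 0.02; 0.118 0.091 0 0 0.02; 0.148 0.114 0 0 0.02; 0.178 0.137 0 0 0.02; 0.194 0.15 0 0 0.02; 0.199 0.153 0 0 0.02'; python3 -m handwheel '0 0 0 0 0.02; 0 0 0 0 0.02; 0 0 0 0 0.02'; python3 -c "
from h import *
go(.479,.256,.042,178)"
```

```text
time_s: 9.73
tool_pos: [0.4725, 0.2599, 0.1498]
tool_rot: [-180.0, -0.3, 178.3]
force: [-1.1, -0.4, -1.9]
grip_width: 0.0273
grasp_force: 30.0
time_s: 9.98
tool_pos: [0.4789, 0.2545, 0.1515]
tool_rot: [-179.9, -0.0, 177.8]
force: [0.6, 0.2, -2.7]
grip_width: 0.0271
grasp_force: 30.0
t 9.98 go dx -0.0001 dy 0.0015 dz 0.1095 turn -0.2
```

```bash
python3 -m handwheel '0 0.001 0.025 0 0.02; 0 0.001 0.055 0 0.02; 0 0.001 0.08 0 0.02; 0 0.001 0.097 0 0.02; 0 0.001 0.107 0 0.02; 0 0.001 0.111 0 0.02; 0 0.001 0.111 0 0.02; 0 0.001 0.111 0 0.02';  python3 -c "
from h import *
go(.479,.256,.037,178)"
```

```text
time_s: 10.65
tool_pos: [0.4791, 0.2573, 0.0422]
tool_rot: [180.0, 0.1, 177.8]
force: [0.4, -0.1, -1.6]
grip_width: 0.0268
grasp_force: 30.0
t 10.65 go dx 0.0001 dy -0.0013 dz 0.0052 turn -0.2
```

```bash
python3 -m handwheel '0 -0.001 0.002 0 0.02; 0 -0.001 0.004 0 0.02; 0 -0.001 0.005 0 0.02; 0 -0.001 0.005 0 0.02; 0 -0.001 0.005 0 0.02; 0 -0.001 0.005 0 0.02'; python3 -c "
from h import *
go(.479,.256,.037,178)"
```

```text
time_s: 11.15
tool_pos: [0.4783, 0.2566, 0.0369]
tool_rot: [180.0, 0.0, 177.9]
force: [0.2, 1.0, -0.0]
grip_width: 0.0273
grasp_force: 30.0
t 11.15 go dx -0.0007 dy -0.0006 dz -0.0001 turn -0.1
```

```bash
python3 -m handwheel '0 0 0 0 0.03; 0 0 0 0 0.038; 0 0 0 0 0.045; 0 0 0 0 0.045; 0 0 -0.03 0 0.045; 0 0 -0.07 0 0.055; 0 0 -0.11 0 0.055; 0 0 -0.12 0 0.055'; python3 -c "
from h import *
go(.431,-.093,.12,178)"
```

```text
time_s: 11.82
tool_pos: [0.4812, 0.2581, 0.1631]
tool_rot: [179.6, 0.5, 177.9]
force: [1.7, 0.6, 0.0]
grip_width: 0.0531
grasp_force: 0.0
t 11.82 go dx 0.0372 dy -0.3527 dz 0.0431 turn -0.1
```

```bash
python3 -m handwheel '0 -0.033 0 0 0.055; 0 -0.073 0 0 0.055; 0 -0.113 0 0 0.055; 0 -0.153 0 0 0.055; 0 -0.193 0 0 0.055; 0 -0.233 0 0 0.055; 0.01 -0.272 0 0 0.055; 0.02 -0.31 0 0 0.055'; python3 -m handwheel '0.01 -0.027 0.02 0 0.055; 0.015 -0.039 0.035 0 0.055; 0.017 -0.043 0.042 0 0.055; 0.017 -0.043 0.042 0 0.055; 0.017 -0.043 0.042 0 0.055'
python3 - <<'E'
from h import *
go(.429,-.0932,.033,178)
c=read_camera("wrist")
T=np.linalg.inv(c["world_from_camera"]); K=np.array([[c["fx"],0,c["cx"]],[0,c["fy"],c["cy"]],[0,0,1]])
print(cv2.projectPoints(np.array([[.429,-.0932,.048]]),cv2.Rodrigues(T[:3,:3])[0],T[:3,3],K,np.array(c["dist"],float))[0].ravel().round(1))
t=read_camera("top")["color"]
cv2.imwrite("pics/w3.png",np.hstack([c["color"][150:400,150:500],cv2.resize(t[200:340,130:300],None,fx=1.78,fy=1.78)[:250][:249]]) if 0 else np.hstack([c["color"][150:430,150:500],cv2.resize(t[200:340,130:300],None,fx=2,fy=2)]))
E
```

```text
time_s: 12.48
tool_pos: [0.4462, -0.0548, 0.1566]
tool_rot: [180.0, 0.1, 177.9]
force: [-0.2, 0.2, -1.3]
grip_width: 0.0549
grasp_force: 0.0
time_s: 12.9
tool_pos: [0.4285, -0.0941, 0.1146]
tool_rot: [180.0, 0.0, 177.9]
force: [0.4, 0.3, -0.9]
grip_width: 0.055
grasp_force: 0.0
t 12.9 go dx -0.0005 dy 0.0009 dz 0.0816 turn -0.1
[319.8 265. ]
```

View pics/w3.png

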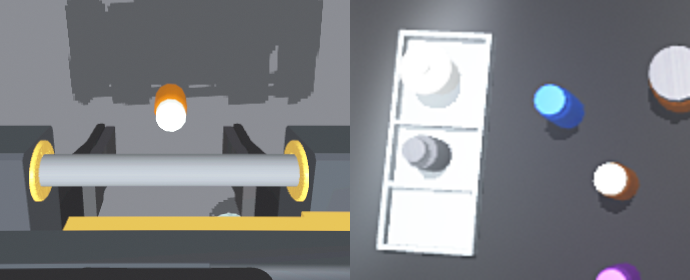

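The crucible and weight stand upright in their pockets. The short vial's cap is at (320,265), exactly where predicted. Descending.

```bash
python3 -m handwheel '0 0.001 0.03 0 0.055; 0 0.001 0.055 0 0.055; 0 0.001 0.072 0 0.055; 0 0.001 0.079 0 0.055; 0 0.001 0.081 0 0.055; 0 0.001 0.081 0 0.055; 0 0.001 0.081 0 0.055' 15; python3 -c "
from h import *
go(.429,-.0932,.033,178)"
```

```text
time_s: 13.58
tool_pos: [0.4294, -0.0938, 0.0345]
tool_rot: [180.0, 0.1, 177.9]
force: [-0.3, 0.3, 0.0]
grip_width: 0.055
grasp_force: 0.0
t 13.58 go dx 0.0004 dy 0.0006 dz 0.0015 turn -0.1
```

```bash
python3 -m handwheel '0 0 0.002 0 0.045; 0 0 0.003 0 0.015; 0 0 0.003 0 0.015; 0 0 0.003 0 0.015; 0 0 0.003 0 0.015; 0 0 0.003 0 0.015; 0 0 0.003 0 0.015; 0 0 0.003 0 0.015'; python3 -m handwheel '0 0 0 0 0.015; 0 0 -0.03 0 0.015; 0 0 -0.06 0 0.015; 0 0 -0.09 0 0.015; 0 0 -0.12 0 0.015; 0 0 -0.12 0 0.015;  0 0 -0.12 0 0.015'; python3 -c "
from h import *
go(.427,.2584,.15,178)"
```

```text
time_s: 14.25
tool_pos: [0.4282, -0.094, 0.0305]
tool_rot: [180.0, 0.0, 177.9]
force: [0.0, -0.4, 0.9]
grip_width: 0.0232
grasp_force: 15.0
time_s: 14.83
tool_pos: [0.4294, -0.094, 0.1519]
tool_rot: [179.9, 0.2, 177.9]
force: [-0.1, 0.5, -0.8]
grip_width: 0.0233
grasp_force: 15.0
t 14.83 go dx 0.0153 dy 0.3521 dz 0.0019 turn -0.1
```

```bash
python3 -m handwheel '-0.01 0.028 0 0 0.015; -0.025 0.06 0 0 0.015; -0.03 0.1 0 0 0.015; -0.03 0.14 0 0 0.015; -0.03 0.18 0 0 0.015; -0.025 0.22 0 0 0.015; -0.015 0.258 0 0 0.015; -0.005 0.295 0 0 0.015'; python3 -m handwheel '0.008 0.03 0 0 0.015; 0.016 0.05 0 0 0.015; 0.02 0.057 0 0 0.015; 0.02 0.057 0 0 0.015; 0.02 0.057 0 0 0.015'; python3 -c "
from h import *
go(.427,.2584,.0395,178)"
```

```text
time_s: 15.5
tool_pos: [0.4424, 0.202, 0.1485]
tool_rot: [-179.9, -0.1, 177.9]
force: [1.8, -0.7, -0.8]
grip_width: 0.0232
grasp_force: 15.0
time_s: 15.92
tool_pos: [0.4259, 0.2567, 0.1493]
tool_rot: [-179.9, -0.1, 177.9]
force: [-0.4, -0.4, -0.7]
grip_width: 0.0233
grasp_force: 15.0
t 15.92 go dx -0.0011 dy 0.0017 dz 0.1098 turn -0.1
```

```bash
python3 -m handwheel '-0.001 0.001 0.025 0 0.015; -0.001 0.001 0.055 0 0.015; -0.001 0.001 0.08 0 0.015; -0.001 0.001 0.097 0 0.015; -0.001 0.001 0.107 0 0.015; -0.001 0.001 0.11 0 0.015; -0.001 0.001 0.11 0 0.015; -0.001 0.001 0.11 0 0.015';  python3 -c "
from h import *
go(.427,.2584,.0345,178)"
```

```text
time_s: 16.58
tool_pos: [0.4281, 0.259, 0.0413]
tool_rot: [180.0, 0.1, 177.8]
force: [-0.8, 0.6, -1.2]
grip_width: 0.0237
grasp_force: 15.0
t 16.58 go dx 0.0011 dy -0.0006 dz 0.0068 turn -0.2
```

```bash
python3 -m handwheel '0 0 0.003 0 0.015; 0 0 0.005 0 0.015; 0 0 0.0065 0 0.015; 0 0 0.0065 0 0.015; 0 0 0.0065 0 0.015; 0 0 0.0065 0 0.015'; python3 -c "
from h import *
go(.427,.2584,.0345,178)"
```

```text
time_s: 17.08
tool_pos: [0.4275, 0.2596, 0.0345]
tool_rot: [180.0, 0.1, 177.9]
force: [-0.3, -0.7, 4.5]
grip_width: 0.0232
grasp_force: 15.0
t 17.08 go dx 0.0005 dy -0.0012 dz 0.0000 turn -0.1
```

```bash
python3 -m handwheel '0 0 -0.0005 0 0.026; 0 0 -0.0005 0 0.034; 0 0 -0.0005 0 0.042; 0 0 -0.0005 0 0.042; 0 0 -0.03 0 0.042; 0 0 -0.07 0 0.06; 0 0 -0.11 0 0.07; 0 0 -0.12 0 0.07'; python3 -c "
from h import *
go(.539,.05,.13,178)"
```

```text
time_s: 17.75
tool_pos: [0.4299, 0.261, 0.1601]
tool_rot: [179.6, 0.4, 177.9]
force: [1.9, 0.8, -0.1]
grip_width: 0.0549
grasp_force: 0.0
t 17.75 go dx -0.1168 dy -0.2068 dz 0.0301 turn -0.1
```

```bash
python3 -m handwheel '-0.017 -0.03 0 0 0.07; -0.036 -0.064 0 0 0.07; -0.055 -0.098 0 0 0.07; -0.074 -0.132 0 0 0.07; -0.093 -0.166 0 0 0.07; -0.108 -0.192 0 0 0.07; -0.117 -0.207 0.02 0 0.07; -0.117 -0.207 0.03 0 0.07'; python3 -m handwheel '0 0 0 0 0.07; 0 0 0 0 0.07; 0 0 0 0 0.07'
python3 - <<'E'
from h import *
go(.539,.05,.033,178)
c=read_camera("wrist")
T=np.linalg.inv(c["world_from_camera"]); K=np.array([[c["fx"],0,c["cx"]],[0,c["fy"],c["cy"]],[0,0,1]])
print(cv2.projectPoints(np.array([[.539,.05,.06]]),cv2.Rodrigues(T[:3,:3])[0],T[:3,3],K,np.array(c["dist"],float))[0].ravel().round(1))
s=read_camera("scene")["color"]
cv2.imwrite("pics/w4.png",np.hstack([c["color"][100:400,130:510],cv2.resize(s[160:235,310:420],None,fx=3,fy=3,interpolation=2)[:225] if 0 else cv2.resize(s[160:235,310:420],(440,300),interpolation=2)[:,:420]]))
E
```

```text
time_s: 18.42
tool_pos: [0.5376, 0.0427, 0.1228]
tool_rot: [-179.9, 0.1, 177.5]
force: [-0.7, -0.2, -0.5]
grip_width: 0.0698
grasp_force: 0.0
time_s: 18.67
tool_pos: [0.5361, 0.0498, 0.1241]
tool_rot: [180.0, -0.0, 178.0]
force: [-0.2, 0.6, 0.5]
grip_width: 0.07
grasp_force: 0.0
t 18.67 go dx -0.0029 dy 0.0003 dz 0.0911 turn 0.0
[318.8 269.8]
```

View pics/w4.png

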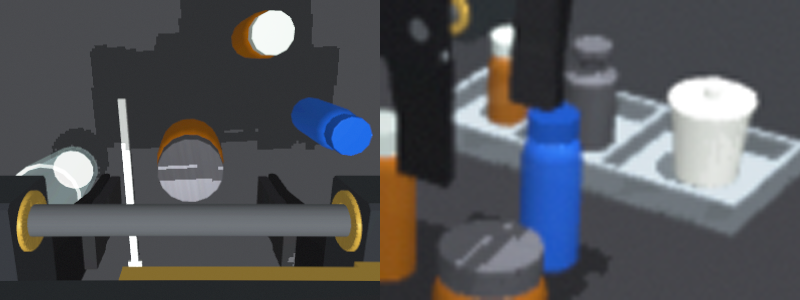

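The furnace kit stands upright, with all three items in their pockets. The jar lid is at (321,267) against a predicted (319,270). Descending with the tips above the spatula.

```bash
python3 -m handwheel '-0.003 0.001 0.03 0 0.07; -0.003 0.001 0.055 0 0.07; -0.003 0.001 0.075 0 0.07; -0.003 0.001 0.086 0 0.07; -0.003 0.001 0.09 0 0.07; -0.003 0.001 0.091 0 0.07; -0.003 0.001 0.091 0 0.07' 25; python3 -c "
from h import *
go(.539,.051,.033,178)"
```

```text
time_s: 19.35
tool_pos: [0.5402, 0.0494, 0.0339]
tool_rot: [180.0, 0.1, 177.9]
force: [-0.1, -0.3, -0.3]
grip_width: 0.0699
grasp_force: 0.0
t 19.35 go dx 0.0012 dy 0.0016 dz 0.0009 turn -0.1
```

```bash
python3 -m handwheel '0 0.001 0 0 0.06; 0 0.001 0 0 0.04; 0 0.001 0 0 0.04; 0 0.001 0 0 0.04; 0 0.001 0 0 0.04; 0 0.001 0 0 0.04; 0 0.001 0 0 0.04; 0 0.001 0 0 0.04'; python3 -m handwheel '0 0 0 0 0.04; 0 0 -0.03 0 0.04; 0 0 -0.065 0 0.04; 0 0 -0.1 0 0.04; 0 0 -0.13 0 0.04; 0 0 -0.13 0 0.04;  0 0 -0.13 0 0.04'; python3 -c "
from h import *
go(.5497,-.3061,.16,178)"
```

```text
time_s: 20.02
tool_pos: [0.5398, 0.0501, 0.0334]
tool_rot: [180.0, 0.0, 177.9]
force: [-0.6, -0.3, 5.9]
grip_width: 0.0472
grasp_force: 25.0
time_s: 20.6
tool_pos: [0.5403, 0.05, 0.1641]
tool_rot: [179.9, 0.2, 177.9]
force: [0.2, -0.4, -2.2]
grip_width: 0.0474
grasp_force: 25.0
t 20.6 go dx -0.0225 dy -0.3556 dz 0.0041 turn -0.1
```

```bash
python3 -m handwheel '-0.002 -0.03 0 0 0.04; -0.004 -0.07 0 0 0.04; -0.007 -0.11 0 0 0.04; -0.009 -0.15 0 0 0.04; -0.012 -0.19 0 0 0.04; -0.015 -0.23 0 0 0.04; -0.017 -0.27 0 0 0.04; -0.02 -0.308 0 0 0.04'; python3 -m handwheel '-0.001 -0.03 0 0 0.04; -0.002 -0.044 0 0 0.04; -0.003 -0.048 0 0 0.04; -0.003 -0.048 0 0 0.04; -0.003 -0.048 0 0 0.04'; python3 -c "
from h import *
go(.5497,-.3061,.0375,178)"
```

```text
time_s: 21.27
tool_pos: [0.5462, -0.2603, 0.1602]
tool_rot: [180.0, -0.2, 177.9]
force: [0.0, -0.2, -1.0]
grip_width: 0.0468
grasp_force: 25.0
time_s: 21.68
tool_pos: [0.5491, -0.3046, 0.1611]
tool_rot: [179.9, -0.1, 178.0]
force: [0.5, -0.4, -2.3]
grip_width: 0.0472
grasp_force: 25.0
t 21.68 go dx -0.0006 dy -0.0014 dz 0.1236 turn -0.0
```

```bash
python3 -m handwheel '-0.001 -0.001 0.03 0 0.04; -0.001 -0.001 0.06 0 0.04; -0.001 -0.001 0.088 0 0.04; -0.001 -0.001 0.105 0 0.04; -0.001 -0.001 0.115 0 0.04; -0.001 -0.001 0.119 0 0.04; -0.001 -0.001 0.119 0 0.04; -0.001 -0.001 0.119 0 0.04';  python3 -c "
from h import *
go(.5497,-.3061,.0375,178)"
```

```text
time_s: 22.35
tool_pos: [0.5513, -0.3073, 0.045]
tool_rot: [-180.0, 0.1, 178.0]
force: [-0.1, 0.1, -1.1]
grip_width: 0.0472
grasp_force: 25.0
t 22.35 go dx 0.0016 dy 0.0012 dz 0.0075 turn -0.0
```

```bash
python3 -m handwheel '0 0 0.003 0 0.04; 0 0 0.006 0 0.04; 0 0 0.007 0 0.04; 0 0 0.007 0 0.04; 0 0 0.007 0 0.04; 0 0 0.007 0 0.04'; python3 -c "
from h import *
go(.5497,-.3061,.0375,178)"
```

```text
time_s: 22.85
tool_pos: [0.5508, -0.3078, 0.0375]
tool_rot: [-180.0, 0.1, 177.9]
force: [-0.3, 1.2, 2.9]
grip_width: 0.0476
grasp_force: 25.0
t 22.85 go dx 0.0011 dy 0.0016 dz 0.0000 turn -0.1
```

Seated. Releasing, rising and going on to the tall vial.

```bash
python3 -m handwheel '0 0 0 0 0.05; 0 0 0 0 0.06; 0 0 0 0 0.07; 0 0 0 0 0.07; 0 0 -0.03 0 0.07; 0 0 -0.07 0 0.07; 0 0 -0.11 0 0.07; 0 0 -0.13 0 0.07'; python3 -c "
from h import *
go(.4557,.0977,.15,178)"
```

```text
time_s: 23.52
tool_pos: [0.5518, -0.3091, 0.1719]
tool_rot: [-179.9, 0.3, 177.9]
force: [0.9, -1.0, 1.2]
grip_width: 0.0696
grasp_force: 0.0
t 23.52 go dx 0.1112 dy 0.4030 dz 0.0219 turn -0.1
```

```bash
python3 -m handwheel '0.008 0.03 0 0 0.055; 0.018 0.068 0 0 0.055; 0.028 0.106 0 0 0.055; 0.038 0.144 0 0 0.055; 0.05 0.182 0 0 0.055; 0.06 0.22 0 0 0.055; 0.07 0.258 0 0 0.055; 0.081 0.295 0 0 0.055'; python3 -m handwheel '0.01 0.038 0 0 0.055; 0.02 0.073 0 0 0.055; 0.027 0.097 0.01 0 0.055; 0.03 0.108 0.02 0 0.055; 0.03 0.108 0.02 0 0.055; 0.03 0.108 0.02 0 0.055; 0.03 0.108 0.02 0 0.055'
python3 - <<'E'
from h import *
go(.4557,.0977,.036,178)
c=read_camera("wrist")
T=np.linalg.inv(c["world_from_camera"]); K=np.array([[c["fx"],0,c["cx"]],[0,c["fy"],c["cy"]],[0,0,1]])
print(cv2.projectPoints(np.array([[.4557,.0977,.075]]),cv2.Rodrigues(T[:3,:3])[0],T[:3,3],K,np.array(c["dist"],float))[0].ravel().round(1))
s=read_camera("scene")["color"]
cv2.imwrite("pics/w5.png",np.hstack([c["color"][100:400,130:510],cv2.resize(s[310:440,90:260],(392,300),interpolation=2)]))
E
```

```text
time_s: 24.18
tool_pos: [0.4796, -0.0081, 0.1672]
tool_rot: [180.0, 0.1, 177.9]
force: [1.0, 0.3, -0.2]
grip_width: 0.0549
grasp_force: 0.0
time_s: 24.77
tool_pos: [0.4549, 0.097, 0.147]
tool_rot: [-179.9, 0.0, 177.7]
force: [0.1, 0.5, 0.5]
grip_width: 0.0548
grasp_force: 0.0
t 24.77 go dx -0.0008 dy 0.0008 dz 0.1110 turn -0.3
[319.7 262.9]
```

View pics/w5.png

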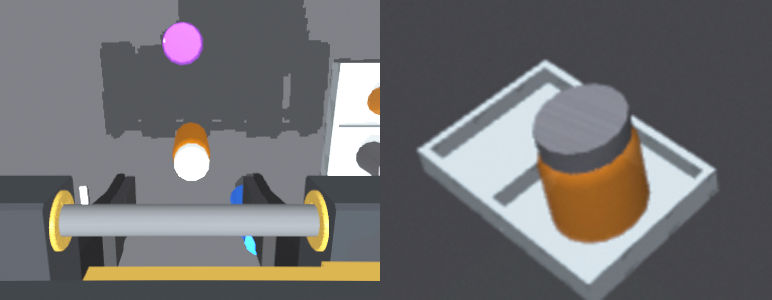

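The jar stands upright in tray2's large pocket. The tall vial's cap is at (321,262) against a predicted (320,263), and the fingers clear the blue vial. Descending.

```bash
python3 -m handwheel '-0.001 0.001 0.03 0 0.055; -0.001 0.001 0.06 0 0.055; -0.001 0.001 0.085 0 0.055; -0.001 0.001 0.102 0 0.055; -0.001 0.001 0.109 0 0.055; -0.001 0.001 0.111 0 0.055; -0.001 0.001 0.111 0 0.055' 20; python3 -c "
from h import *
go(.4557,.0977,.036,178)"
```

```text
time_s: 25.45
tool_pos: [0.4558, 0.0994, 0.0363]
tool_rot: [-180.0, 0.0, 177.8]
force: [-0.3, -0.2, 1.0]
grip_width: 0.0551
grasp_force: 0.0
t 25.45 go dx 0.0001 dy -0.0017 dz 0.0003 turn -0.2
```

```bash
python3 -m handwheel '0 -0.001 0 0 0.045; 0 -0.001 0 0 0.02; 0 -0.001 0 0 0.02; 0 -0.001 0 0 0.02; 0 -0.001 0 0 0.02; 0 -0.001 0 0 0.02; 0 -0.001 0 0 0.02; 0 -0.001 0 0 0.02'; python3 -m handwheel '0 0 0 0 0.02; 0 0 -0.03 0 0.02; 0 0 -0.065 0 0.02; 0 0 -0.1 0 0.02; 0 0 -0.13 0 0.02; 0 0 -0.14 0 0.02;  0 0 -0.14 0 0.02'; python3 -c "
from h import *
go(.4858,-.3025,.17,178)"
```

```text
time_s: 26.12
tool_pos: [0.4555, 0.0993, 0.0364]
tool_rot: [180.0, 0.0, 177.9]
force: [-0.9, -0.7, 4.4]
grip_width: 0.0275
grasp_force: 20.0
time_s: 26.7
tool_pos: [0.4569, 0.0997, 0.1784]
tool_rot: [179.9, 0.3, 177.9]
force: [0.5, 0.2, -0.5]
grip_width: 0.0273
grasp_force: 20.0
t 26.7 go dx -0.0436 dy -0.4009 dz 0.0084 turn -0.1
```

```bash
python3 -m handwheel '-0.003 -0.03 0 0 0.02; -0.007 -0.07 0 0 0.02; -0.012 -0.11 0 0 0.02; -0.016 -0.15 0 0 0.02; -0.02 -0.19 0 0 0.02; -0.025 -0.23 0 0 0.02; -0.029 -0.27 0 0 0.02; -0.033 -0.308 0 0 0.02'; python3 -m handwheel '-0.004 -0.035 0 0 0.02; -0.007 -0.065 0 0 0.02; -0.01 -0.085 0 0 0.02; -0.011 -0.093 0 0 0.02; -0.011 -0.093 0 0 0.02; -0.011 -0.093 0 0 0.02; -0.011 -0.093 0 0 0.02'; python3 -c "
from h import *
go(.4858,-.3025,.0405,178)"
```

```text
time_s: 27.37
tool_pos: [0.4753, -0.2117, 0.1737]
tool_rot: [180.0, -0.2, 177.9]
force: [1.0, 1.0, -0.5]
grip_width: 0.0275
grasp_force: 20.0
time_s: 27.95
tool_pos: [0.4845, -0.3011, 0.1748]
tool_rot: [179.9, -0.1, 178.0]
force: [-0.2, -0.5, -0.8]
grip_width: 0.0272
grasp_force: 20.0
t 27.95 go dx -0.0014 dy -0.0014 dz 0.1343 turn 0.0
```

```bash
python3 -m handwheel '0 -0.001 0.03 0 0.02; 0 -0.001 0.065 0 0.02; 0 -0.001 0.095 0 0.02; 0 -0.001 0.113 0 0.02; 0 -0.001 0.124 0 0.02; 0 -0.001 0.13 0 0.02; 0 -0.001 0.13 0 0.02; 0 -0.001 0.13 0 0.02';  python3 -c "
from h import *
go(.4858,-.3025,.0405,178)"
```

```text
time_s: 28.62
tool_pos: [0.4853, -0.3041, 0.0469]
tool_rot: [-180.0, 0.1, 177.9]
force: [1.1, -0.6, -0.5]
grip_width: 0.0277
grasp_force: 20.0
t 28.62 go dx -0.0005 dy 0.0016 dz 0.0064 turn -0.1
```

```bash
python3 -m handwheel '0 0 0.003 0 0.02; 0 0 0.005 0 0.02; 0 0 0.006 0 0.02; 0 0 0.0065 0 0.02; 0 0 0.0065 0 0.02; 0 0 0.0065 0 0.02'; python3 -c "
from h import *
go(.4858,-.3025,.0405,178)"
```

```text
time_s: 29.12
tool_pos: [0.4849, -0.3044, 0.0404]
tool_rot: [180.0, 0.1, 177.9]
force: [-1.3, 1.7, 4.3]
grip_width: 0.0275
grasp_force: 20.0
t 29.12 go dx -0.0008 dy 0.0020 dz -0.0001 turn -0.1
```

```bash
python3 -m handwheel '0 0 0 0 0.032; 0 0 0 0 0.04; 0 0 0 0 0.05; 0 0 0 0 0.055; 0 0 -0.03 0 0.055; 0 0 -0.07 0 0.055; 0 0 -0.11 0 0.055; 0 0 -0.15 0 0.055'; python3 -m handwheel '0 0.04 -0.04 0 0.055; 0 0.08 -0.04 0 0.055; 0 0.12 -0.04 0 0.055; 0 0.16 -0.04 0 0.055; 0 0.2 -0.04 0 0.055; 0 0.22 -0.04 0 0.055; 0 0.22 -0.04 0 0.055; 0 0.22 -0.04 0 0.055'
python3 - <<'E'
from h import *
t=read_camera("top")["color"]; s=read_camera("scene")["color"]
cv2.imwrite("pics/end.png",np.vstack([t[140:360,130:560],cv2.resize(s[150:450,60:460],(430,322))]))
E
```

```text
time_s: 29.78
tool_pos: [0.4837, -0.3042, 0.1907]
tool_rot: [180.0, -0.1, 177.9]
force: [2.0, -1.1, -0.3]
grip_width: 0.0546
grasp_force: 0.0
time_s: 30.45
tool_pos: [0.4925, -0.0827, 0.2293]
tool_rot: [180.0, -0.0, 178.1]
force: [0.2, -0.7, -0.2]
grip_width: 0.0554
grasp_force: 0.0
```

View pics/end.png

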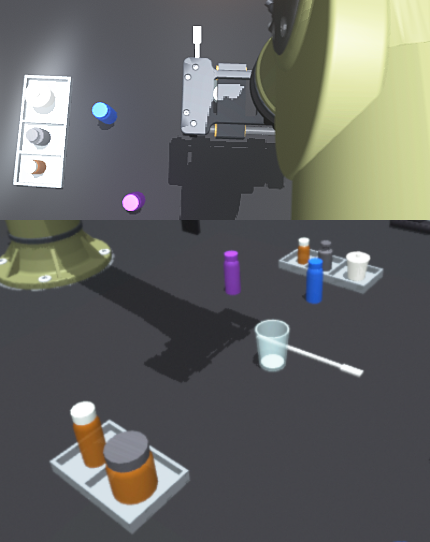

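The final view shows all five items upright in the right pockets, with the beaker and decoys unmoved and the gripper clear. Handing in.

```bash
python3 -c "
from cell import env
print(env.sign_off())"
```

```text
the job is handed in; nothing more can be done
None
```

Both kits are made up and handed in at about 30 s on the robot's clock: all five items stand upright in their pockets and the beaker is still where it stood; sign-off gave no verdict.

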